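# Clear the measuring stage and hover the sensor head over its window

## Robot

A 6-joint arm with a two-finger parallel gripper is mounted at the origin on the work surface. World frame = base frame: x ahead of the robot, y to its left, z up, the work surface at z = 0. Lengths are in mm, angles in degrees, forces in N, time in s.
With the tool pointing down it reaches from about 300 to 850 mm from the base axis. Payload 4.2 kg.
Tool frame: the origin (TCP) lies midway between the tips of the shut fingers; the grasp point (between the pads) lies 19 mm behind it; z points along the fingers, y is the line along which they close (so a half turn about z gives the same grasp; the last joint's range is limited). The gripper opens to 91 mm and grips with 3 to 60 N. Pads are 32 mm wide; open, the fingers measure 118 mm over their backs; the gripper's body (76 mm by 178 mm) begins 60 mm behind the grasp point.
Start: joints at [-68.468, 18.312, 89.639, -0, 72.044, -1.146], TCP at [221.695, -530.564, 185.776] pointing down, gripper open.
Joint ranges: [-177.97, 177.97], [-48.28, 115.42], [12.27, 149.76], [-77.06, 257.06], [2.81, 150.46], [-146.56, 146.56]. Speed limits (degrees/s): [147.25, 147.25, 180, 180, 180, 180].

## Interface

Orientations are given as [roll, pitch, yaw] about the fixed x, y, z axes, in that order (R = Rz(yaw) Ry(pitch) Rx(roll)).
In Python, from workcell import env gives the robot as it stands.
- The arm moves only by the tool send_rows, never from a script. Its argument "steps" is a list that holds one entry, the list of rows, each a list of 5 numbers: the shift along the tool's x, y, z scaled (see below), then the turn about the tool's z scaled (see below), then the opening, from 0 (shut) to 1 (fully open). In form: [[[dx, dy, dz, yaw, fingers], ...]]. A call has 1 to 5 rows; each row shifts and turns the commanded pose from where the row before left it, along the tool's axes as they then stand; what a row does not reach is not made up. The controller multiplies each number of a shift by 0.04 m and each number of a turn by 0.12 rad. A row lasts 1/12 s, in which the tool goes at most 41.7 mm and 7.16 degrees, less where a joint would pass 70% of its speed; a pose out of reach is approached as far as the arm can. A call with a number of a shift or a turn outside -1 to 1 is refused whole. A call with a gripper value outside its range is refused whole. The fingers move at their own pace and stop on an object; "squeeze" is the grip in N (left out, the last holds). Time passes only in rows, so rows that do not move let the fingers close. It gives the time, the measured TCP pose, the force, the opening and the grip force at its end, in the units of the state.
- env.state(): the state, without advancing time (a new reading comes with each control period).
- env.grab_frame(name): name is "side" or "top" or "wrist"; returns a dict with "pixels" (384x512x3 uint8, red, green, blue), "depth" (384x512 float32, mm along the optical axis (not along the pixel's ray), 0 where there is no reading), "intrinsics" (3x3 intrinsics, pixels), "cam_to_world" (4x4, takes a point from camera to world coordinates). Camera axes: x right, y down, z forward; pixel columns grow to the right and rows downward; lengths in mm; the calibration is good to about 2 mm. The wrist camera is an equidistant fisheye: a pixel r from the principal point sees the ray r / f radians off the axis. A picture is of the moment at which its call begins.
- env.job_done(): hands the job in; it is judged then, once.
The state is a dict: "time_s": time; "qpos": joint angles; "qvel": joint speeds; "effort": joint torques, N m; "ee_pos": TCP position; "ee_rot": TCP orientation; "force": force on the tool from outside, world axes, zero at the start; "torque": the same for the moment, N m; "gripper_width": finger opening in mm; "gripper_force": force on a finger pad.
Only numpy, scipy, OpenCV 4.12 (cv2) and the standard library are available. Lean on these libraries where they do the work, as an engineer would, in place of code of your own. Each camera call takes 0.05 s, during which the arm holds its last target. There are 200 camera calls.

## Task

Take the scraper block and wipe the three loose ceramic chips off the top of the measuring stage into its catch tray, never touching them with the fingers or the sensor head, then stand the block back upright on the deck. After that pick up the sensor head, lift it over the light shield without bumping the shield, and finish while still holding it motionless about 10 mm above the stage's window: centred, level, long sides parallel to the window's long sides, never touching the stage. Leave the battery and the switch box where they are.

Things in the scene. Friction and masses are not known exactly. Their poses are not given: they have to be found in the camera images.
- stage: Fixed stage: grey block with a dark metal top plate, 140 x 130 x 40 mm (x, y, z), flat top 40 mm above the deck. Origin: centre of its underside, deck height. Its -x side faces the robot (yaw within 0.3 rad); there an open catch tray 130 mm wide adjoins it, stage x -70 to -150 mm, floor 4 mm thick, walls 4 mm thick and 24 mm high; chips pushed over the top's -x edge fall into it. +x side open.
- window (a point): Centre of the black glass window, flush in the stage's top plate (40 mm above the deck) at the middle of the plate; 28 mm along x by 64 mm along y inside a bright metal frame 36 x 72 mm. Axes parallel to the stage's: x runs across the window, y along its long side, z up.
- shield: Fixed light shield: two black upright panels, one each side of the stage, turned with it. Origin as the stage's (deck height). Each panel is 150 mm long in x (-75 to 75), 6 mm thick, 100 mm high, middle plane at y = +108 or -108 mm; an inward foot 5 mm high lies on the deck beside the stage. Open above and at both x ends.
- scraper: Loose scraper block, 0.18 kg, standing on the deck to one side of the shield: black rubber foot 30 x 120 x 14 mm (x, y, z) below a white plastic body 24 x 90 x 46 mm, 60 mm high in all. Origin: centre of its underside; wiping faces look to +x and -x. Yaw within 0.5 rad. Grip the white body across x (24 mm).
- head: Loose black sensor head, 0.3 kg, standing on the deck on the shield's other side: box 44 x 80 x 60 mm (x, y, z), aluminium top plate, a 12 mm connector stub 14 mm long on its +y end, 45 mm up. Origin: centre of its flat underside, the sensing face; y along the long side. Yaw within 0.5 rad. Grip it across x (44 mm).
- chip0: Loose white ceramic chip, one of three alike, 22 x 16 x 6 mm (x, y, z), 11 g, lying flat on the stage's top plate at the start, anywhere over its middle 100 x 110 mm. Origin: centre of its underside.
- chip1: Loose white ceramic chip, one of three alike, 22 x 16 x 6 mm (x, y, z), 11 g, lying flat on the stage's top plate at the start, anywhere over its middle 100 x 110 mm. Origin: centre of its underside.
- chip2: Loose white ceramic chip, one of three alike, 22 x 16 x 6 mm (x, y, z), 11 g, lying flat on the stage's top plate at the start, anywhere over its middle 100 x 110 mm. Origin: centre of its underside.
- battery: Bystander: small red battery block standing on the deck, 26 x 17 x 45 mm. Origin: centre of its underside.
- switchbox: Bystander: low black box with four small toggle switches, 50 x 75 x 30 mm (42 mm with toggles), on the deck. Origin: centre of its underside.
There are look-alikes about, which are no part of the job. What is shaped like the head but blue, green or yellow is not meant.

How it is judged:
By the outcome, as a careful person would: the job done as asked, in the order asked, and still so for the second after the job is handed in, while the arm keeps its last pose, push and grip.
It also fails if it takes over 67 s, if anything falls off the work surface, if the arm or the gripper's body presses on something with over 40 N, if the wrist force passes 120 N, or if a joint passes its speed limit or range.

## Working session

There is one attempt and no reset: what is moved stays moved. The work goes in short steps, Python scripts to look and compute and a tool call to move; the robot and the scene stay as the last step left them, time stands still between calls to the robot, and variables do not carry over. Pictures are saved under pics/ and viewed, at most 10 in all, crops included, and the job is handed in when it is done.

Besides the shell and the picture viewer there is one more tool, called after "Call:" by a JSON object that holds its "api" and its "payload". send_rows: Moves the arm, as the interface text tells. Shifts and turns lie within -1 to 1; 1 stands for 0.04 m of shift or 0.12 rad of turn. Its arguments: {"type":"object","properties":{"steps":{"type":"array"},"squeeze":{"type":"number"}},"required":["steps"]}

```bash
ls; mkdir -p pics
cat > h.py <<'E'
import numpy as np, cv2
from workcell import env
def save(f,n): cv2.imwrite(f'pics/{n}.png',cv2.cvtColor(f['pixels'],cv2.COLOR_RGB2BGR))
def cloud(f):
    d=f['depth'];K=f['intrinsics'];v,u=np.mgrid[:d.shape[0],:d.shape[1]]
    P=np.stack([(u-K[0,2])/K[0,0]*d,(v-K[1,2])/K[1,1]*d,d,np.ones_like(d)],-1)@np.array(f['cam_to_world']).T
    P=P[...,:3];P[d==0]=np.nan;return P
E
python3 - <<'E'
from h import *
for n in ('top','side'):
    f=env.grab_frame(n);save(f,n+'0');np.savez(n+'0.npz',**f)
    print(np.round(f['cam_to_world'],3).tolist(),np.round(f['intrinsics'],1).tolist())
a=cv2.imread('pics/top0.png');b=cv2.imread('pics/side0.png')
print(env.state())
E
```

```text
pics
[[-0.067, -0.977, 0.201, 315.178], [-0.998, 0.065, -0.015, -39.35], [0.002, -0.202, -0.979, 1139.548], [0.0, 0.0, 0.0, 1.0]] [[452.2, 0.0, 260.6], [0.0, 452.2, 185.8], [0.0, 0.0, 1.0]]
[[-0.995, -0.058, 0.076, 444.05], [-0.096, 0.571, -0.815, 746.787], [0.004, -0.819, -0.574, 635.237], [0.0, 0.0, 0.0, 1.0]] [[354.2, 0.0, 257.2], [0.0, 354.2, 185.1], [0.0, 0.0, 1.0]]
{'time_s': 0.1, 'qpos': array([-6.84690299e+01,  1.83479919e+01,  8.96982767e+01, -1.53518017e-03,
        7.20428901e+01, -1.14575735e+00]), 'qvel': array([-0.03698093, -0.09978638, -0.1597091 ,  0.01941211,  0.05935723,
        0.0431621 ]), 'effort': array([ 1.16419696e-04, -4.13333952e+01, -2.32509416e+01,  7.27504562e-02,
        4.21825703e-02, -5.27716008e-05]), 'ee_pos': array([ 221.49784067, -530.10538734,  185.01195988]), 'ee_rot': array([-1.79910830e+02, -3.23440250e-04,  2.26772017e+01]), 'force': array([-0.1777496 , -0.21809123,  0.30316028]), 'torque': array([ 0.07530544,  0.0142515 , -0.03302672]), 'gripper_force': 0.0, 'gripper_width': 91.321381581935}
```

View pics/top0.png

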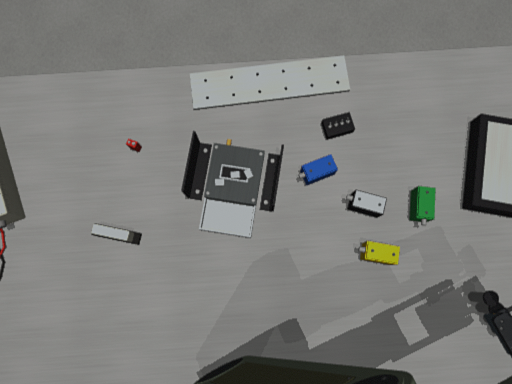

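View pics/side0.png

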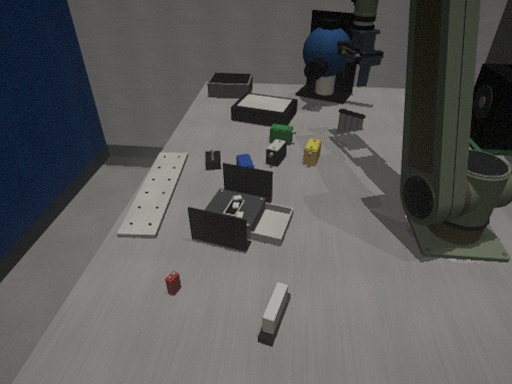

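The top view shows the stage at about (235,173) with three white chips around the window and the tray below it. The scraper is at (117,233), and the true head (aluminium top, stub to the left) is at (367,203). The battery is at (134,145) and the switch box at (338,125). The side view agrees.

```bash
cat > m.py <<'E'
from h import *
f=dict(np.load('top0.npz'));P=cloud(f);g=f['pixels'].astype(int)
def rect(m,name,z=None):
    m=m.astype(np.uint8);n,l,s,c=cv2.connectedComponentsWithStats(m)
    for i in range(1,n):
        if s[i,4]<8: continue
        v,u=np.where(l==i)
        K=f['intrinsics'];T=f['cam_to_world']
        zz=np.nanmedian(P[v,u,2]) if z is None else z
        r=np.stack([(u-K[0,2])/K[0,0],(v-K[1,2])/K[1,1],np.ones(len(u))],-1)@T[:3,:3].T
        q=T[:3,3]+r*((zz-T[2,3])/r[:,2])[:,None]
        R=cv2.minAreaRect(q[:,:2].astype(np.float32))
        print(name,s[i,4],'cent px',np.round(c[i],1),'z',round(float(np.nanmedian(P[v,u,2])),1),'rect',np.round(R[0],1),np.round(R[1],1),round(R[2],1))
def roi(u0,u1,v0,v1):
    m=np.zeros(g.shape[:2],bool);m[v0:v1,u0:u1]=1;return m
Z=P[...,2];mn=g.min(-1)
print('deck z',np.nanmedian(Z[roi(60,100,150,200)]))
rect(roi(85,150,215,250)&(Z>35),'scr body',60)
rect(roi(85,150,215,250)&(Z>6),'scr all',14)
rect(roi(340,395,185,220)&(Z>52),'head',60)
rect(roi(340,395,185,220)&(mn>150)&(Z>40),'head alu',60)
rect(roi(170,290,130,240)&(Z>60),'shield',100)
rect(roi(200,268,138,208)&(Z>35)&(Z<55),'stage',40)
rect(roi(205,265,145,200)&(mn>130)&(Z>35),'bright',43)
rect(roi(190,270,195,240)&(mn>130),'tray',4)
for r in (roi(120,145,135,155),):rect(r&(Z>15),'batt',45)
big=cv2.resize(cv2.cvtColor(f['pixels'][125:245,175:295],cv2.COLOR_RGB2BGR),(600,600),interpolation=cv2.INTER_CUBIC);cv2.imwrite('pics/crop.png',cv2.convertScaleAbs(big,alpha=1.3))
E
python3 m.py
```

```text
deck z 0.42596677897995505
scr body 411 cent px [111.3 231.8] z 59.9 rect [448.6 306.3] [96.9 24.4] 74.5
scr all 599 cent px [115.6 233.3] z 58.6 rect [449.6 310.7] [123.5  31. ] 74.5
head 592 cent px [368.4 201.6] z 60.0 rect [ 480.4 -313.3] [81.2 45.2] 70.2
head alu 404 cent px [369.1 201.6] z 60.5 rect [ 480.5 -315.9] [72.2 35.3] 70.5
shield 354 cent px [188.9 162.5] z 95.2 rect [599.4 109. ] [ 13.9 155. ] 77.0
shield 164 cent px [277.4 175.7] z 100.2 rect [551.8 -97.3] [  5.9 154.8] 77.2
stage 2847 cent px [234.1 173.1] z 40.8 rect [578.4   7.2] [130.2 141.6] 77.2
bright 247 cent px [233.1 174.9] z 44.9 rect [574.8   8.5] [91.8 51.1] 86.2
tray 2749 cent px [227.8 220.5] z 3.0 rect [473.8  27.1] [201.1 112. ] 86.2
batt 110 cent px [132.6 143.9] z 43.8 rect [668.7 257.2] [36.  21.8] 64.1
```

View pics/crop.png

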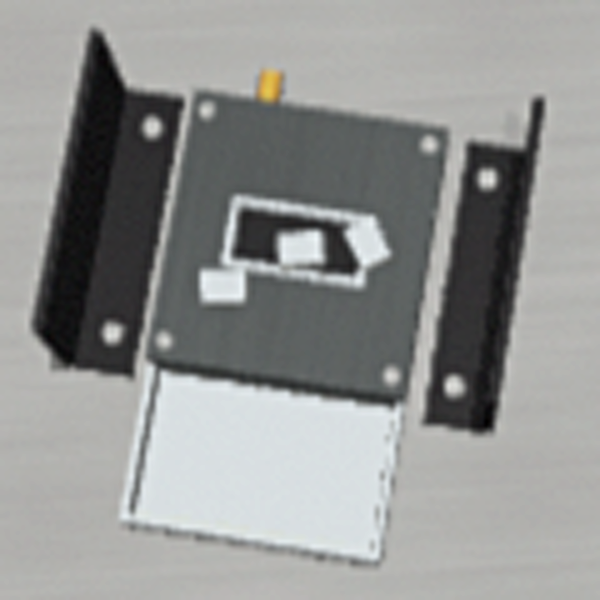

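The crop shows the chips at about (300,247), (367,240) and (222,286), all well inside the middle of the plate. The frame sits at about (300,243), and the stage yaw is about -12.8°. I'll turn the gripper and go above the scraper.

Call:
{"api": "send_rows", "payload": {"steps": [[[0, 0, 0, -0.94, 1], [0, 0, 0, -0.94, 1], [0, 0, 0, -0.94, 1], [0, 0, 0, -0.94, 1]]]}}

```text
time_s: 0.43
ee_pos: [221.6, -530.2, 185.3]
ee_rot: [-179.9, -0.0, 48.9]
force: [0.1, 0.8, 0.1]
gripper_width: 90.8
gripper_force: 0.0
```

Call:
{"api": "send_rows", "payload": {"steps": [[[0, 0, 0, -0.94, 1], [0, 0, 0, -0.94, 1], [0, 0, 0, -0.94, 1], [0, 0, 0, -0.94, 1]]]}}

```text
time_s: 0.77
ee_pos: [221.6, -530.2, 185.3]
ee_rot: [-180.0, -0.0, 74.7]
force: [-0.2, -0.1, -0.2]
gripper_width: 90.9
gripper_force: 0.0
```

Call:
{"api": "send_rows", "payload": {"steps": [[[0.5, 0, 0, 0, 1], [1, 0, 0, 0, 1], [1, 0, 0, 0, 1], [1, 0, 0, 0, 1], [1, 0, 0, 0, 1]]]}}

```text
time_s: 1.18
ee_pos: [270.0, -355.3, 185.2]
ee_rot: [-180.0, -0.0, 74.3]
force: [1.4, -0.2, 0.1]
gripper_width: 91.1
gripper_force: 0.0
```

Call:
{"api": "send_rows", "payload": {"steps": [[[1, 0, 0, 0, 1], [1, 0, 0, 0, 1], [1, 0, 0, 0, 1], [1, 0, 0, 0, 1], [1, 0, 0, 0, 1]]]}}

```text
time_s: 1.6
ee_pos: [323.7, -162.7, 185.6]
ee_rot: [180.0, -0.0, 74.3]
force: [0.8, -0.5, 0.2]
gripper_width: 90.7
gripper_force: 0.0
```

Call:
{"api": "send_rows", "payload": {"steps": [[[1, 0, 0, 0, 1], [1, 0, 0, 0, 1], [1, 0, 0, 0, 1], [1, 0, 0, 0, 1], [1, 0, 0, 0, 1]]]}}

```text
time_s: 2.02
ee_pos: [377.6, 30.0, 185.7]
ee_rot: [180.0, 0.0, 74.4]
force: [1.0, -0.5, 0.4]
gripper_width: 91.2
gripper_force: 0.0
```

Call:
{"api": "send_rows", "payload": {"steps": [[[1, 0, 0, 0, 1], [1, 0, 0, 0, 1], [1, 0, 0, 0, 1], [0.5, 0, 0, 0, 1], [0, 0, 0, 0, 1]]]}}

```text
time_s: 2.43
ee_pos: [416.5, 166.5, 185.2]
ee_rot: [-180.0, -0.1, 74.6]
force: [0.5, -0.9, 0.2]
gripper_width: 91.6
gripper_force: 0.0
```

```bash
cat >> h.py <<'E'
def wcloud(f):
    d=f['depth'];K=f['intrinsics'];v,u=np.mgrid[:d.shape[0],:d.shape[1]]
    x=(u-K[0,2])/K[0,0];y=(v-K[1,2])/K[1,1];r=np.hypot(x,y)+1e-9
    P=np.stack([x/r*np.tan(r)*d,y/r*np.tan(r)*d,d,np.ones_like(d)],-1)@np.array(f['cam_to_world']).T
    P=P[...,:3];P[d==0]=np.nan;return P
def blobs(P,m,name,lo=30):
    n,l,s,c=cv2.connectedComponentsWithStats(m.astype(np.uint8))
    for i in range(1,n):
        if s[i,4]<lo: continue
        q=P[l==i];R=cv2.minAreaRect(q[:,:2].astype(np.float32))
        print(name,s[i,4],np.round(c[i]),'z',round(float(np.median(q[:,2])),1),'rect',np.round(R[0],1),np.round(R[1],1),round(R[2],1))
E
python3 - <<'E'
from h import *
f=dict(np.load('top0.npz'));P=cloud(f);Z=P[...,2]
blobs(P,(Z>57)&(Z<64)&(P[...,0]>300)&(P[...,0]<600)&(abs(P[...,1])<400),'top0')
f=env.grab_frame('wrist');save(f,'w1');np.savez('w1.npz',**f);P=wcloud(f);Z=P[...,2]
print(np.round(f['cam_to_world'],2).tolist(),f['intrinsics'][0])
blobs(P,(Z>50)&(Z<68)&(P[...,0]>300)&(P[...,0]<600)&(abs(P[...,1])<400),'w')
blobs(P,(Z>42.5)&(Z<50)&(np.hypot(P[...,0]-578,P[...,1]-7)<70),'chips',5)
E
```

```text
top0 439 [320. 167.] z 60.4 rect [ 575.  -203.9] [42.3 78.9] 18.1
top0 497 [369. 201.] z 60.3 rect [ 481.  -315.1] [78.4 43.7] 71.2
top0 334 [110. 231.] z 60.2 rect [450. 310.] [89.9 23.8] 74.4
top0 512 [382. 252.] z 60.5 rect [ 359.  -332.6] [79.4 43.2] 75.0
[[0.96, -0.26, -0.07, 436.31], [-0.27, -0.93, -0.26, 239.54], [-0.0, 0.27, -0.96, 384.09], [0.0, 0.0, 0.0, 1.0]] [297.31863964   0.         254.58391038]
w 1699 [249.  47.] z 59.6 rect [449.4 310.6] [88.3 24. ] 74.7
w 217 [379. 180.] z 59.3 rect [564.3 124. ] [ 6.7 73. ] 81.8
chips 176 [381. 233.] z 45.6 rect [556.4  45.3] [22.6 16.8] 88.8
```

View pics/w1.png

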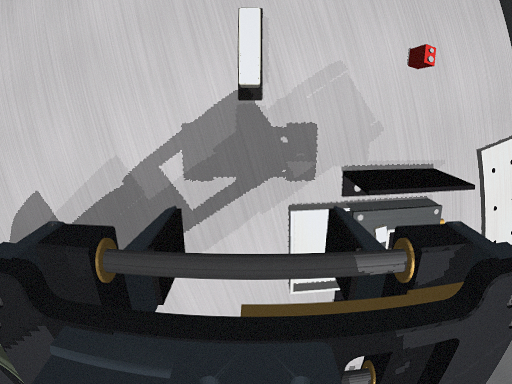

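The wrist view shows the scraper at (250,50), the battery at (422,56), and the stage to the right at (390,240). The top and wrist measurements put the scraper at (449.8, 310.3) with yaw -15.4°, and they agree.

Call:
{"api": "send_rows", "payload": {"steps": [[[0.92, -0.04, 0, 0, 1], [0.92, -0.04, 0, 0, 1], [0.92, -0.04, 0, 0, 1], [0.92, -0.04, 0, 0, 1], [0, 0, 0, 0, 1]]]}}

```text
time_s: 2.9
ee_pos: [450.5, 310.3, 185.1]
ee_rot: [180.0, -0.2, 74.5]
force: [0.5, 0.1, 0.7]
gripper_width: 91.2
gripper_force: 0.0
```

Call:
{"api": "send_rows", "payload": {"steps": [[[0, 0, 0.8, 0, 1], [0, 0, 0.8, 0, 1], [0, 0, 0, 0, 1], [0, 0, 0, 0, 1], [0, 0, 0, 0, 1]]]}}

```text
time_s: 3.32
ee_pos: [449.9, 305.8, 123.2]
ee_rot: [179.9, -0.1, 74.3]
force: [-0.7, 0.0, -0.1]
gripper_width: 91.3
gripper_force: 0.0
```

Call:
{"api": "send_rows", "payload": {"steps": [[[0.11, -0.03, 0.7, 0, 1], [0, 0, 0.7, 0, 1], [0, 0, 0.65, 0, 1], [0, 0, 0.4, 0, 1], [0, 0, 0, 0, 1]]]}}

```text
time_s: 3.73
ee_pos: [448.3, 309.8, 22.6]
ee_rot: [-179.9, 0.1, 74.4]
force: [-0.5, 0.2, 0.4]
gripper_width: 91.2
gripper_force: 0.0
```

Call:
{"api": "send_rows", "payload": {"steps": [[[0, 0, 0, 0, 0], [0, 0, 0, 0, 0], [0, 0, 0, 0, 0], [0, 0, 0, 0, 0], [0, 0, 0, 0, 0]]], "squeeze": 35}}

```text
time_s: 4.15
ee_pos: [449.7, 311.3, 24.9]
ee_rot: [179.9, -0.1, 74.4]
force: [0.3, 0.5, -0.6]
gripper_width: 60.8
gripper_force: 0.0
```

Call:
{"api": "send_rows", "payload": {"steps": [[[0, 0, 0, 0, 0], [0, 0, 0, 0, 0], [0, 0, 0, 0, 0], [0, 0, 0, 0, 0], [0, 0, 0, 0, 0]]]}}

```text
time_s: 4.57
ee_pos: [449.0, 310.9, 23.7]
ee_rot: [-180.0, 0.0, 74.4]
force: [0.6, 0.8, 0.2]
gripper_width: 27.4
gripper_force: 0.0
```

Call:
{"api": "send_rows", "payload": {"steps": [[[0, 0, 0, 0, 0], [0, 0, 0, 0, 0], [0, 0, 0, 0, 0]]]}}

```text
time_s: 4.82
ee_pos: [449.1, 310.9, 23.6]
ee_rot: [180.0, 0.0, 74.4]
force: [0.1, 0.3, -0.8]
gripper_width: 23.9
gripper_force: 35.0
```

Call:
{"api": "send_rows", "payload": {"steps": [[[0, 0, -0.4, 0, 0], [0, 0, -0.8, 0, 0], [0, 0, -0.9, 0, 0], [0, 0, -0.9, -0.2, 0], [0, 0, -0.5, -0.21, 0]]]}}

```text
time_s: 5.23
ee_pos: [450.2, 311.7, 167.5]
ee_rot: [179.8, -0.2, 77.3]
force: [0.5, 0.0, -0.8]
gripper_width: 24.0
gripper_force: 35.0
```

Call:
{"api": "send_rows", "payload": {"steps": [[[0, 0, 0, 0, 0], [0, 0, 0, 0, 0], [0, 0, 0, 0, 0]]]}}

```text
time_s: 5.48
ee_pos: [447.9, 310.1, 161.9]
ee_rot: [-179.9, 0.2, 77.2]
force: [0.5, -0.4, -2.4]
gripper_width: 23.3
gripper_force: 35.0
```

```bash
cat >> h.py <<'E'
def rel(x,y,z,yaw=None):
    import time
    s=env.state();p=s['ee_pos'];w=np.radians(s['ee_rot'][2]);d=np.array([x,y,z])-p
    print('units x,y,z',np.round([(d[0]*np.cos(w)+d[1]*np.sin(w))/40,(d[0]*np.sin(w)-d[1]*np.cos(w))/40,-d[2]/40],2),'at',np.round(p,1),np.round(s['ee_rot'],2),'w',round(s['gripper_width'],1),s['gripper_force'])
    if yaw is not None: print('turn',round(np.radians(s['ee_rot'][2]-yaw)/0.12,2))
E
python3 - <<'E'
from h import *
rel(633,-5.2,165,77.2)
f=env.grab_frame('side');save(f,'s2');P=cloud(f)
b=np.isfinite(P[...,2])&(np.abs(P[...,0]-450)<60)&(np.abs(P[...,1]-310)<75)&(P[...,2]>60)&(P[...,2]<260)
w=b&(f['pixels'].min(-1)>140); blobs(P,w,'body')
E
```

```text
units x,y,z [-6.66  6.26 -0.08] at [447.9 310.1 161.9] [-1.7986e+02  1.5000e-01  7.7180e+01] w 23.3 34.97925102710724
turn -0.0
```

Call:
{"api": "send_rows", "payload": {"steps": [[[-0.67, 0.63, 0, 0, 0], [-0.67, 0.63, 0, 0, 0], [-0.67, 0.63, 0, 0, 0], [-0.67, 0.63, 0, 0, 0], [-0.67, 0.63, 0, 0, 0]]]}}

```text
time_s: 5.95
ee_pos: [541.7, 150.5, 161.5]
ee_rot: [-179.8, 0.1, 77.2]
force: [1.2, 1.3, -0.5]
gripper_width: 23.8
gripper_force: 35.0
```

Call:
{"api": "send_rows", "payload": {"steps": [[[-0.67, 0.63, 0, 0, 0], [-0.67, 0.63, 0, 0, 0], [-0.67, 0.63, 0, 0, 0], [-0.65, 0.6, 0, 0, 0], [-0.65, 0.6, 0, 0, 0]]]}}

```text
time_s: 6.37
ee_pos: [632.9, -6.0, 161.1]
ee_rot: [-179.7, 0.1, 77.2]
force: [0.8, 1.4, -2.1]
gripper_width: 23.3
gripper_force: 35.0
```

Call:
{"api": "send_rows", "payload": {"steps": [[[0, 0, 0, 0, 0], [0, 0, 0, 0, 0], [0, 0, 0, 0, 0], [0, 0, 0, 0, 0]]]}}

```text
time_s: 6.7
ee_pos: [632.3, -3.1, 162.6]
ee_rot: [-179.8, 0.0, 77.3]
force: [-0.9, 0.5, -1.9]
gripper_width: 23.8
gripper_force: 35.0
```

Run:
```python
from h import *
rel(633,-5.2,67,77.2)
f=env.grab_frame('top');save(f,'t3');rel(633,-5.2,67,77.2)
f=env.grab_frame('wrist');save(f,'w3');np.savez('w3.npz',**f);rel(633,-5.2,67,77.2)
P=wcloud(f);Z=P[...,2]
blobs(P,(Z>42.5)&(Z<50)&(np.hypot(P[...,0]-578,P[...,1]-7)<70),'chips',5)
cv2.imwrite('pics/w3s.png',np.hstack([cv2.imread('pics/w3.png')[:,:400],cv2.imread('pics/t3.png')[60:260,130:330].repeat(2,0).repeat(2,1)[:384]]))
```

```text
units x,y,z [-0.05  0.03  2.39] at [632.3  -3.1 162.6] [-1.7985e+02  1.0000e-02  7.7260e+01] w 23.8 34.97972130775452
turn 0.01
units x,y,z [-0.05  0.03  2.4 ] at [632.5  -2.9 163.1] [-1.799e+02  1.000e-02  7.728e+01] w 23.4 34.97971951961517
turn 0.01
units x,y,z [-0.06  0.02  2.41] at [632.7  -2.9 163.4] [-179.94    0.     77.29] w 24.0 34.97972846031189
turn 0.01
chips 297 [178. 152.] z 45.7 rect [557.1  45.4] [22.4 16.9] 87.8
chips 289 [201. 183.] z 45.7 rect [573.3   5.9] [16.8 22.4] 0.3
chips 246 [210. 210.] z 45.9 rect [573.8 -27.7] [21.7 16.3] 22.5
```

View pics/w3s.png

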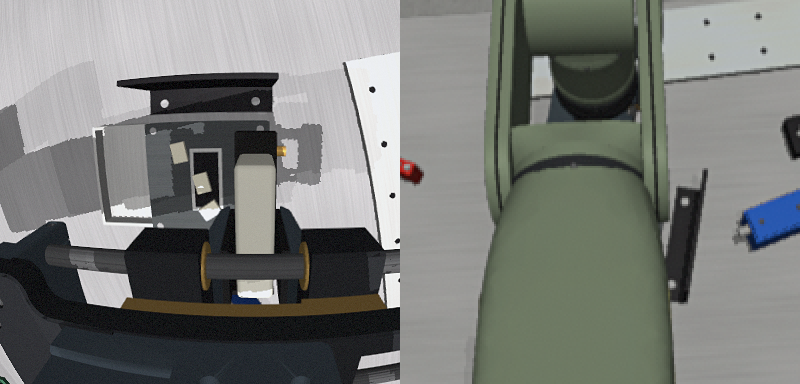

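The wrist view shows the scraper held square over the +x end of the plate at (255,200). All three chips lie on its -x side, at (178,152), (201,183) and (210,210). I'll lower it and check the height.

Call:
{"api": "send_rows", "payload": {"steps": [[[-0.05, 0.02, 0.6, 0, 0], [0, 0, 0.7, 0, 0], [0, 0, 0.6, 0, 0], [0, 0, 0.3, 0, 0], [0, 0, 0.15, 0, 0]]]}}

```text
time_s: 7.22
ee_pos: [631.8, -5.2, 67.5]
ee_rot: [-179.8, 0.0, 77.3]
force: [-0.0, 0.5, -2.0]
gripper_width: 23.4
gripper_force: 35.0
```

Call:
{"api": "send_rows", "payload": {"steps": [[[0, 0, 0, 0, 0], [0, 0, 0, 0, 0], [0, 0, 0, 0, 0], [0, 0, 0, 0, 0]]]}}

```text
time_s: 7.55
ee_pos: [634.7, -6.2, 71.3]
ee_rot: [179.8, -0.0, 77.2]
force: [0.3, 0.2, -1.5]
gripper_width: 23.8
gripper_force: 35.0
```

Run:
```python
from h import *
for i in range(3):
    rel(633,-5.2,65,77.2); f=env.grab_frame('side'); 
save(f,'s4');print(np.round(env.state()['force'],1))
g=f['pixels'];cv2.imwrite('pics/s4c.png',cv2.resize(cv2.cvtColor(g[150:260,180:310],cv2.COLOR_RGB2BGR),(780,600*0+660))[:600])
```

```text
units x,y,z [ 0.01 -0.05  0.16] at [634.7  -6.2  71.3] [ 1.7984e+02 -3.0000e-02  7.7210e+01] w 23.8 34.97965157032013
turn 0.0
units x,y,z [ 0.02 -0.04  0.15] at [634.6  -6.2  71.1] [ 1.7986e+02 -2.0000e-02  7.7210e+01] w 23.5 34.97953176498413
turn 0.0
units x,y,z [ 0.02 -0.04  0.15] at [634.4  -6.3  70.8] [ 1.7989e+02 -2.0000e-02  7.7200e+01] w 23.9 34.9795925617218
turn 0.0
[-0.4 -0.1 -1.4]
```

View pics/s4c.png

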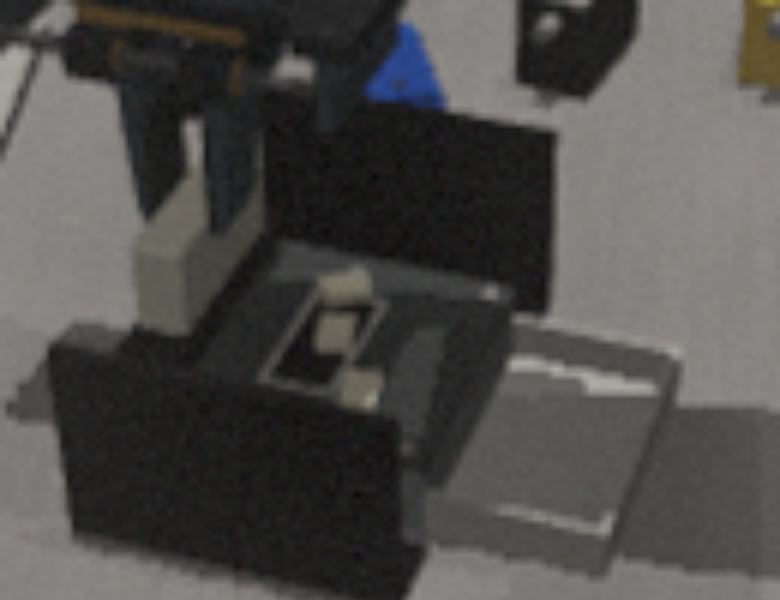

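The side crop shows the scraper standing over the +x edge with its foot at about (200,330) and the chips clear at (345,290), (335,330) and (360,385). It is still about 6 mm above the plate, so I'll lower it the rest of the way and watch the force.

Call:
{"api": "send_rows", "payload": {"steps": [[[0, 0, 0.1, 0, 0], [0, 0, 0, 0, 0], [0, 0, 0, 0, 0], [0, 0, 0, 0, 0]]]}}

```text
time_s: 8.03
ee_pos: [633.7, -6.4, 65.6]
ee_rot: [-180.0, 0.0, 77.2]
force: [-0.2, 0.1, -1.8]
gripper_width: 23.4
gripper_force: 35.0
```

Call:
{"api": "send_rows", "payload": {"steps": [[[0, 0, 0.02, 0, 0], [0, 0, 0, 0, 0], [0, 0, 0, 0, 0], [0, 0, 0, 0, 0]]]}}

```text
time_s: 8.37
ee_pos: [633.8, -6.3, 65.0]
ee_rot: [180.0, 0.0, 77.2]
force: [-0.3, -1.1, -1.8]
gripper_width: 23.9
gripper_force: 35.0
```

Call:
{"api": "send_rows", "payload": {"steps": [[[0, -0.2, 0, 0, 0], [0, -0.25, 0, 0, 0], [0, -0.25, 0, 0, 0], [0, -0.25, 0, 0, 0], [0, -0.25, 0, 0, 0]]]}}

```text
time_s: 8.78
ee_pos: [585.4, 4.6, 65.0]
ee_rot: [-180.0, 0.0, 77.2]
force: [0.9, -0.6, -1.1]
gripper_width: 23.6
gripper_force: 35.0
```

Call:
{"api": "send_rows", "payload": {"steps": [[[0, -0.25, 0, 0, 0], [0, -0.25, 0, 0, 0], [0, -0.25, 0, 0, 0], [0, -0.25, 0, 0, 0], [0, -0.25, 0, 0, 0]]]}}

```text
time_s: 9.2
ee_pos: [537.4, 15.6, 65.1]
ee_rot: [180.0, -0.0, 77.2]
force: [0.2, -0.2, -1.3]
gripper_width: 23.6
gripper_force: 35.0
```

Call:
{"api": "send_rows", "payload": {"steps": [[[0, -0.25, 0, 0, 0], [0, -0.25, 0, 0, 0], [0, -0.1, 0, 0, 0], [0, 0, 0, 0, 0], [0, 0, 0, 0, 0]]]}}

```text
time_s: 9.62
ee_pos: [515.0, 20.8, 65.1]
ee_rot: [180.0, -0.0, 77.2]
force: [0.3, -0.5, -1.1]
gripper_width: 23.9
gripper_force: 35.0
```

Run:
```python
from h import *
rel(633,-5.2,65,77.2); f=env.grab_frame('side');fw=env.grab_frame('wrist');save(fw,'w5');save(f,'s5')
g=f['pixels'];a=cv2.resize(cv2.cvtColor(g[160:260,190:310],cv2.COLOR_RGB2BGR),(480,400))
b=cv2.imread('pics/w5.png')[60:260,60:220];cv2.imwrite('pics/s5c.png',np.hstack([a,cv2.resize(b,(320,400))]))
```

```text
units x,y,z [0.02 3.02 0.  ] at [515.   20.8  65.1] [179.95  -0.    77.21] w 23.9 34.97981250286102
turn 0.0
```

View pics/s5c.png

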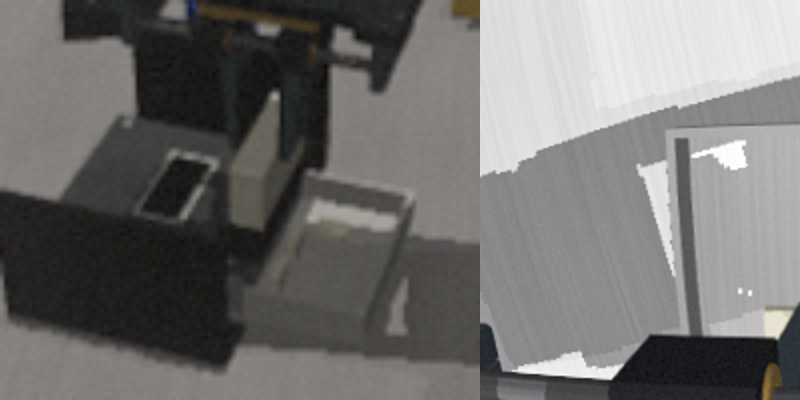

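The side crop shows the plate clear, with the chips in the tray at about (330,225) and (285,270). I'll lift straight up, carry the scraper back to its old spot, and verify by depth on the way.

Call:
{"api": "send_rows", "payload": {"steps": [[[0, 0, -0.3, 0, 0], [0, 0, -0.5, 0, 0], [0, 0, -0.7, 0, 0], [0, 0, -0.7, 0, 0], [0, 0, -0.4, 0, 0]]]}}

```text
time_s: 10.13
ee_pos: [516.8, 20.6, 172.0]
ee_rot: [179.7, -0.1, 77.2]
force: [0.4, 0.4, -1.7]
gripper_width: 23.2
gripper_force: 35.0
```

Call:
{"api": "send_rows", "payload": {"steps": [[[0.84, -0.4, 0, 0, 0], [0.84, -0.4, 0, 0, 0], [0.84, -0.4, 0, 0, 0], [0.84, -0.4, 0, 0, 0], [0.84, -0.4, 0, 0, 0]]]}}

```text
time_s: 10.55
ee_pos: [474.0, 203.8, 169.0]
ee_rot: [180.0, -0.0, 77.2]
force: [0.6, 0.3, -1.5]
gripper_width: 23.6
gripper_force: 35.0
```

Call:
{"api": "send_rows", "payload": {"steps": [[[0.84, -0.4, 0, 0, 0], [0.84, -0.4, 0, 0, 0], [0.82, -0.4, 0, 0, 0], [0, 0, 0, 0, 0], [0, 0, 0, 0, 0]]]}}

```text
time_s: 10.97
ee_pos: [449.1, 312.0, 168.5]
ee_rot: [180.0, 0.0, 77.4]
force: [-0.3, -0.7, -2.0]
gripper_width: 24.0
gripper_force: 35.0
```

Run:
```python
from h import *
rel(449.5,310.5,25,77.2)
f=env.grab_frame('top');np.savez('t6.npz',**f);P=cloud(f);Z=P[...,2];save(f,'t6')
x=(P[...,0]-578.4)*.975-.2215*(P[...,1]-7.2);y=(P[...,0]-578.4)*.2215+.975*(P[...,1]-7.2)
on=(abs(x)<66)&(abs(y)<62)
print('plate pts',on.sum(),'above 43.5:',(on&(Z>43.5)).sum(),np.nanpercentile(Z[on],[1,50,99]))
t=(x<-76)&(x>-144)&(abs(y)<59);blobs(np.dstack([x,y,Z]),t&(Z>7.5)&(Z<20),'tray(stage frame)',5)
rel(449.5,310.5,25,77.2)
```

```text
units x,y,z [-0.04  0.02  3.59] at [449.1 312.  168.5] [1.80e+02 3.00e-02 7.74e+01] w 24.0 34.979774951934814
turn 0.03
plate pts 2542 above 43.5: 243 [36.05836207 40.71725242 45.42956609]
tray(stage frame) 17 [219. 206.] z 12.2 rect [-82.9  25.3] [13.6 10.4] 40.5
tray(stage frame) 5 [213. 206.] z 14.3 rect [-86.5  39.2] [8.4 1.5] 84.7
tray(stage frame) 9 [226. 207.] z 18.1 rect [-84.7   6.2] [4.6 7.7] 9.7
tray(stage frame) 10 [231. 208.] z 16.2 rect [-86.1  -6.6] [6.3 8.1] 9.8
tray(stage frame) 58 [238. 216.] z 10.6 rect [-101.3  -25.9] [18.3 23.4] 89.1
tray(stage frame) 6 [243. 232.] z 8.0 rect [-138.7  -45.6] [11.1  3.9] 27.8
units x,y,z [-0.    0.    3.59] at [449.4 310.6 168.5] [1.800e+02 7.000e-02 7.729e+01] w 23.5 34.97960329055786
turn 0.01
```

Run:
```python
from h import *
f=dict(np.load('t6.npz'));P=cloud(f);x=(P[...,0]-578.4)*.975-.2215*(P[...,1]-7.2);y=(P[...,0]-578.4)*.2215+.975*(P[...,1]-7.2)
S=np.dstack([x,y,cv2.medianBlur(P[...,2].astype(np.float32),5)])
on=(abs(x)<68)&(abs(y)<63)
blobs(S,on&(S[...,2]>43),'high',5); blobs(S,on&(f['pixels'].min(-1)>120),'bright',5)
t=(x<-74)&(x>-146)&(abs(y)<61)
hsv=cv2.cvtColor(f['pixels'],cv2.COLOR_RGB2HSV)
cv2.imwrite('pics/t6c.png',cv2.resize(cv2.cvtColor(f['pixels'][140:245,190:290],cv2.COLOR_RGB2BGR),(571,600),interpolation=cv2.INTER_CUBIC))
```

```text
bright 6 [216. 146.] z 40.9 rect [60.  56.2] [3.4 5.8] 43.6
bright 7 [260. 153.] z 41.1 rect [ 60.2 -56.2] [4.9 5.3] 15.6
bright 147 [234. 173.] z nan rect [-0.  -0.1] [38.  72.1] 0.3
bright 6 [207. 193.] z 39.7 rect [-59.5  57.3] [6.1 4.4] 36.6
bright 8 [253. 200.] z 41.3 rect [-60.9 -57.7] [4.9 5. ] 10.3
```

View pics/t6c.png

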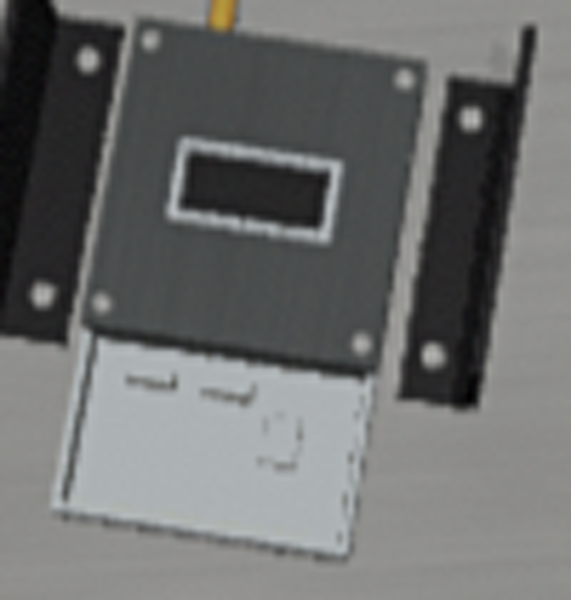

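The plate is clear with only the window frame at (255,190), centred in the stage frame. Three chips lie in the tray at about (150,382), (228,395) and (280,440). Now I'll set the scraper down.

Call:
{"api": "send_rows", "payload": {"steps": [[[0, 0, 0.6, 0, 0], [0, 0, 0.9, 0, 0], [0, 0, 0.9, 0, 0], [0, 0, 0.7, 0, 0], [0, 0, 0.4, 0, 0]]]}}

```text
time_s: 11.43
ee_pos: [448.1, 307.3, 25.7]
ee_rot: [-179.8, 0.3, 77.1]
force: [-0.2, -0.3, -2.6]
gripper_width: 23.8
gripper_force: 35.0
```

Call:
{"api": "send_rows", "payload": {"steps": [[[0, 0, 0.03, 0, 0], [0, 0, 0, 0, 0], [0, 0, 0, 0, 0], [0, 0, 0, 0, 0], [0, 0, 0, 0, 0]]]}}

```text
time_s: 11.85
ee_pos: [450.3, 310.7, 29.1]
ee_rot: [179.9, -0.1, 77.2]
force: [0.8, 0.5, -1.7]
gripper_width: 23.4
gripper_force: 35.0
```

Run:
```python
from h import *
rel(449.5,310.5,24,77.2);print(env.state()['force'])
```

```text
units x,y,z [-0.01 -0.02  0.13] at [450.3 310.7  29.1] [ 1.7989e+02 -1.1000e-01  7.7180e+01] w 23.4 34.98107314109802
turn -0.0
[ 0.83169931  0.46267811 -1.65633054]
```

Call:
{"api": "send_rows", "payload": {"steps": [[[0, 0, 0.05, 0, 0], [0, 0, 0.03, 0, 0], [0, 0, 0, 0, 0], [0, 0, 0, 0, 0], [0, 0, 0, 0, 0]]]}}

```text
time_s: 12.27
ee_pos: [449.3, 310.5, 24.5]
ee_rot: [180.0, 0.0, 77.2]
force: [-0.9, 0.4, -1.9]
gripper_width: 23.9
gripper_force: 35.0
```

Call:
{"api": "send_rows", "payload": {"steps": [[[0, 0, 0.02, 0, 0], [0, 0, 0, 0, 0], [0, 0, 0, 0, 0], [0, 0, 0, 0, 0]]]}}

```text
time_s: 12.6
ee_pos: [449.4, 310.4, 23.7]
ee_rot: [180.0, 0.0, 77.2]
force: [-0.2, -0.8, -2.4]
gripper_width: 23.5
gripper_force: 35.0
```

Call:
{"api": "send_rows", "payload": {"steps": [[[0, 0, 0.01, 0, 0], [0, 0, 0, 0, 0], [0, 0, 0, 0, 0.4], [0, 0, 0, 0, 0.7], [0, 0, 0, 0, 1]]]}}

```text
time_s: 13.02
ee_pos: [449.4, 310.4, 23.4]
ee_rot: [180.0, -0.0, 77.2]
force: [0.1, 1.1, -0.3]
gripper_width: 41.0
gripper_force: 0.0
```

Call:
{"api": "send_rows", "payload": {"steps": [[[0, 0, 0, 0, 1], [0, 0, 0, 0, 1], [0, 0, 0, 0, 1], [0, 0, 0, 0, 1], [0, 0, 0, 0, 1]]]}}

```text
time_s: 13.43
ee_pos: [449.3, 310.4, 23.3]
ee_rot: [180.0, 0.0, 77.2]
force: [-0.0, 1.1, 0.1]
gripper_width: 74.3
gripper_force: 0.0
```

Call:
{"api": "send_rows", "payload": {"steps": [[[0, 0, -0.4, 0, 1], [0, 0, -0.8, 0, 1], [0, 0, -0.9, 0, 1], [0, 0, -0.9, 0, 1], [0, 0, -0.8, 0, 1]]]}}

```text
time_s: 13.85
ee_pos: [449.4, 310.5, 177.6]
ee_rot: [179.9, -0.0, 77.2]
force: [0.4, 0.9, -0.4]
gripper_width: 91.1
gripper_force: 0.0
```

Run:
```python
from h import *
f=env.grab_frame('side');P=cloud(f);Z=P[...,2]
blobs(P,(Z>55)&(Z<66)&(abs(P[...,0]-450)<70)&(abs(P[...,1]-310)<80),'scr')
rel(481,-315,175,70.5)
```

```text
scr 485 [275. 302.] z 59.2 rect [447.9 311.4] [89.9 24.2] 77.2
units x,y,z [-15.15   4.16   0.23] at [452.8 312.7 184.2] [179.45  -0.57  77.2 ] w 91.1 0.0
turn 0.97
```

Run:
```python
from h import *
for i in range(3):
    f=env.grab_frame('top');P=cloud(f);Z=P[...,2]
    blobs(P,(Z>56)&(Z<65)&(abs(P[...,0]-481)<60)&(abs(P[...,1]+315)<60),'head')
f=env.grab_frame('side');P=cloud(f);Z=P[...,2]
blobs(P,(Z>56)&(Z<65)&(abs(P[...,0]-481)<60)&(abs(P[...,1]+315)<60),'side')
```

```text
head 537 [369. 201.] z 60.4 rect [ 481.1 -315.1] [80.  44.1] 70.5
head 517 [369. 201.] z 60.4 rect [ 480.8 -315.4] [78.6 44.4] 71.2
head 532 [368. 201.] z 60.5 rect [ 481.2 -315.1] [79.6 44.1] 70.4
```

Call:
{"api": "send_rows", "payload": {"steps": [[[0, 0, 0, 0.5, 1], [0, 0, 0, 0.47, 1], [-0.8, 0.3, 0, 0, 1], [-0.9, 0.37, 0, 0, 1], [-0.9, 0.37, 0, 0, 1]]]}}

```text
time_s: 14.52
ee_pos: [452.4, 197.2, 173.0]
ee_rot: [-179.8, 0.2, 70.7]
force: [0.6, -1.0, -0.3]
gripper_width: 91.0
gripper_force: 0.0
```

Call:
{"api": "send_rows", "payload": {"steps": [[[-0.9, 0.37, 0, 0, 1], [-0.9, 0.37, 0, 0, 1], [-0.9, 0.37, 0, 0, 1], [-0.9, 0.37, 0, 0, 1], [-0.9, 0.37, 0, 0, 1]]]}}

```text
time_s: 14.93
ee_pos: [462.0, 2.4, 173.5]
ee_rot: [-179.8, 0.1, 70.5]
force: [-0.0, 0.2, -0.4]
gripper_width: 91.1
gripper_force: 0.0
```

Call:
{"api": "send_rows", "payload": {"steps": [[[-0.9, 0.37, 0, 0, 1], [-0.9, 0.37, 0, 0, 1], [-0.9, 0.37, 0, 0, 1], [-0.9, 0.37, 0, 0, 1], [-0.9, 0.37, 0, 0, 1]]]}}

```text
time_s: 15.35
ee_pos: [471.9, -191.7, 173.3]
ee_rot: [-179.8, -0.0, 70.5]
force: [1.0, -0.1, 0.3]
gripper_width: 91.6
gripper_force: 0.0
```

Call:
{"api": "send_rows", "payload": {"steps": [[[-0.9, 0.37, 0, 0, 1], [-0.9, 0.37, 0, 0, 1], [-0.9, 0.3, 0, 0, 1], [-0.9, 0.2, 0, 0, 1], [-0.9, 0, 0, 0, 1]]]}}

```text
time_s: 15.77
ee_pos: [459.8, -378.1, 172.6]
ee_rot: [-179.8, -0.1, 70.5]
force: [0.8, -0.5, -0.4]
gripper_width: 91.2
gripper_force: 0.0
```

Call:
{"api": "send_rows", "payload": {"steps": [[[0, 0, 0, 0, 1], [0, 0, 0, 0, 1], [0, 0, 0, 0, 1], [0, 0, 0, 0, 1], [0, 0, 0, 0, 1]]]}}

```text
time_s: 16.18
ee_pos: [460.5, -375.0, 175.0]
ee_rot: [-180.0, -0.0, 70.6]
force: [-0.3, -0.5, -0.2]
gripper_width: 91.6
gripper_force: 0.0
```

Run:
```python
from h import *
rel(481,-315,28,70.5)
f=env.grab_frame('wrist');save(f,'w7');P=wcloud(f);Z=P[...,2]
blobs(P,(Z>56)&(Z<65)&(abs(P[...,0]-481)<60)&(abs(P[...,1]+315)<60),'wrist')
rel(481,-315,28,70.5)
```

```text
units x,y,z [ 1.59 -0.01  3.68] at [ 460.5 -375.   175. ] [-1.7995e+02 -3.0000e-02  7.0630e+01] w 91.6 0.0
turn 0.02
wrist 2635 [255. 121.] z 59.8 rect [ 480.7 -315.5] [77.5 43.7] 70.7
units x,y,z [ 1.59 -0.02  3.68] at [ 460.6 -375.2  175.3] [-1.7998e+02 -2.0000e-02  7.0630e+01] w 91.1 0.0
turn 0.02
```

Call:
{"api": "send_rows", "payload": {"steps": [[[0.7, 0, 0, 0, 1], [0.89, -0.01, 0, 0, 1], [0, 0, 0.7, 0, 1], [0, 0, 0.7, 0, 1], [0, 0, 0, 0, 1]]]}}

```text
time_s: 16.65
ee_pos: [478.4, -312.8, 114.9]
ee_rot: [-179.5, -0.1, 70.7]
force: [-0.4, 0.5, -1.6]
gripper_width: 91.1
gripper_force: 0.0
```

Call:
{"api": "send_rows", "payload": {"steps": [[[0, 0, 0, 0, 1], [0, 0, 0, 0, 1], [0, 0, 0, 0, 1], [0, 0, 0, 0, 1], [0, 0, 0, 0, 1]]]}}

```text
time_s: 17.07
ee_pos: [481.6, -317.0, 120.6]
ee_rot: [179.9, 0.0, 70.5]
force: [0.4, -0.5, -0.5]
gripper_width: 91.5
gripper_force: 0.0
```

Run:
```python
from h import *
rel(480.9,-315.2,24,70.6)
```

```text
units x,y,z [ 0.04 -0.03  2.41] at [ 481.6 -317.   120.6] [1.7987e+02 4.0000e-02 7.0510e+01] w 91.5 0.0
turn -0.01
```

Call:
{"api": "send_rows", "payload": {"steps": [[[0.02, -0.02, 0.7, 0, 1], [0, 0, 0.7, 0, 1], [0, 0, 0.6, 0, 1], [0, 0, 0.4, 0, 1], [0, 0, 0, 0, 1]]]}}

```text
time_s: 17.48
ee_pos: [478.4, -314.1, 20.4]
ee_rot: [-179.6, -0.1, 70.5]
force: [-0.3, 0.4, -0.1]
gripper_width: 91.2
gripper_force: 0.0
```

Call:
{"api": "send_rows", "payload": {"steps": [[[0, 0, 0, 0, 0], [0, 0, 0, 0, 0], [0, 0, 0, 0, 0], [0, 0, 0, 0, 0], [0, 0, 0, 0, 0]]], "squeeze": 35}}

```text
time_s: 17.9
ee_pos: [481.1, -315.8, 24.5]
ee_rot: [179.9, 0.0, 70.5]
force: [-0.6, 0.3, 0.5]
gripper_width: 60.7
gripper_force: 0.0
```

Call:
{"api": "send_rows", "payload": {"steps": [[[0, 0, 0, 0, 0], [0, 0, 0, 0, 0], [0, 0, 0, 0, 0], [0, 0, 0, 0, 0], [0, 0, 0, 0, 0]]]}}

```text
time_s: 18.32
ee_pos: [480.9, -315.5, 23.7]
ee_rot: [179.9, 0.0, 70.5]
force: [-0.2, -0.1, 2.9]
gripper_width: 43.8
gripper_force: 35.0
```

Run:
```python
from h import *
rel(480.9,-315.2,24,70.6)
```

```text
units x,y,z [ 0.01 -0.   -0.01] at [ 480.9 -315.5   23.7] [1.7995e+02 1.0000e-02 7.0530e+01] w 43.8 34.99312162399292
turn -0.01
```

Call:
{"api": "send_rows", "payload": {"steps": [[[0, 0, -0.2, 0, 0], [0, 0, -0.5, 0, 0], [0, 0, -0.7, 0, 0], [0, 0, -0.7, 0, 0], [0, 0, -0.7, 0, 0]]], "squeeze": 45}}

```text
time_s: 18.73
ee_pos: [479.6, -314.8, 136.0]
ee_rot: [-179.9, -0.0, 70.5]
force: [-0.0, -0.5, -2.7]
gripper_width: 43.2
gripper_force: 45.0
```

Call:
{"api": "send_rows", "payload": {"steps": [[[0, 0, -0.5, -0.2, 0], [0, 0, -0.3, -0.4, 0], [0, 0, 0, -0.37, 0], [0, 0, 0, 0, 0], [0, 0, 0, 0, 0]]]}}

```text
time_s: 19.15
ee_pos: [479.8, -314.9, 166.8]
ee_rot: [-179.9, -0.0, 77.1]
force: [-0.7, 0.2, -4.3]
gripper_width: 43.5
gripper_force: 45.0
```

Call:
{"api": "send_rows", "payload": {"steps": [[[0.3, 0.02, 0, 0, 0], [0.6, 0.04, 0, 0, 0], [0.7, 0.05, 0, 0, 0], [0.8, 0.06, 0, 0, 0], [0.8, 0.06, 0, 0, 0]]]}}

```text
time_s: 19.57
ee_pos: [517.5, -190.4, 166.5]
ee_rot: [-179.9, -0.0, 77.1]
force: [1.0, 0.2, -2.2]
gripper_width: 43.1
gripper_force: 45.0
```

Call:
{"api": "send_rows", "payload": {"steps": [[[0.8, 0.06, 0, 0, 0], [0.8, 0.06, 0, 0, 0], [0.8, 0.06, 0, 0, 0], [0.8, 0.06, 0, 0, 0], [0.7, 0.05, 0, 0, 0]]]}}

```text
time_s: 19.98
ee_pos: [563.3, -40.0, 166.5]
ee_rot: [-179.9, -0.0, 77.2]
force: [-0.0, 0.8, -3.1]
gripper_width: 43.4
gripper_force: 45.0
```

Call:
{"api": "send_rows", "payload": {"steps": [[[0.6, 0.04, 0, 0, 0], [0.4, 0.02, 0, 0, 0], [0.3, 0.01, 0, 0, 0], [0, 0, 0, 0, 0], [0, 0, 0, 0, 0]]]}}

```text
time_s: 20.4
ee_pos: [577.4, 7.4, 166.7]
ee_rot: [-179.9, 0.1, 77.3]
force: [0.7, 0.0, -3.2]
gripper_width: 43.5
gripper_force: 45.0
```

Call:
{"api": "send_rows", "payload": {"steps": [[[0, 0, 0, 0, 0], [0, 0, 0, 0, 0], [0, 0, 0, 0, 0], [0, 0, 0, 0, 0], [0, 0, 0, 0, 0]]]}}

```text
time_s: 20.82
ee_pos: [577.9, 6.4, 167.4]
ee_rot: [180.0, 0.0, 77.1]
force: [0.2, 0.5, -4.1]
gripper_width: 43.1
gripper_force: 45.0
```

Run:
```python
from h import *
f=env.grab_frame('wrist');save(f,'w8');np.savez('w8.npz',**f)
f=env.grab_frame('side');save(f,'s8');np.savez('s8.npz',**f)
rel(578.4,7.2,74,77.2)
```

```text
units x,y,z [0.01 0.01 2.33] at [577.9   6.7 167.4] [180.     0.    77.17] w 43.4 44.9885630607605
turn -0.0
```

Call:
{"api": "send_rows", "payload": {"steps": [[[0.01, 0.01, 0.3, 0, 0], [0, 0, 0.5, 0, 0], [0, 0, 0.5, 0, 0], [0, 0, 0.4, 0, 0], [0, 0, 0.25, 0, 0]]]}}

```text
time_s: 21.33
ee_pos: [577.4, 7.3, 87.5]
ee_rot: [-179.8, 0.0, 77.2]
force: [-0.6, -0.1, -3.7]
gripper_width: 43.2
gripper_force: 45.0
```

Call:
{"api": "send_rows", "payload": {"steps": [[[0, 0, 0.15, 0, 0], [0, 0, 0.1, 0, 0], [0, 0, 0.05, 0, 0], [0, 0, 0, 0, 0], [0, 0, 0, 0, 0]]]}}

```text
time_s: 21.75
ee_pos: [579.1, 7.3, 78.1]
ee_rot: [179.9, -0.0, 77.2]
force: [-0.2, -0.3, -3.7]
gripper_width: 43.3
gripper_force: 45.0
```

Call:
{"api": "send_rows", "payload": {"steps": [[[0, 0, 0, 0, 0], [0, 0, 0, 0, 0], [0, 0, 0, 0, 0], [0, 0, 0, 0, 0], [0, 0, 0, 0, 0]]]}}

```text
time_s: 22.17
ee_pos: [578.5, 7.4, 77.5]
ee_rot: [180.0, 0.0, 77.2]
force: [-0.4, -0.4, -4.1]
gripper_width: 43.1
gripper_force: 45.0
```

Run:
```python
from h import *
rel(578.4,7.2,74,77.2)
T=np.array
def st(P):
    x=(P[...,0]-578.4)*.975-.2215*(P[...,1]-7.2);y=(P[...,0]-578.4)*.2215+.975*(P[...,1]-7.2);return np.dstack([x,y,P[...,2]])
for n,c in (('wrist',wcloud),('side',cloud)):
    f=env.grab_frame(n);save(f,n+'9');np.savez(n+'9.npz',**f);S=st(c(f));
    m=(abs(S[...,0])<30)&(abs(S[...,1])<62)
    blobs(S,m&(S[...,2]>105)&(S[...,2]<116),n+' top');
    blobs(S,m&(S[...,2]>48)&(S[...,2]<116),n+' all')
rel(578.4,7.2,74,77.2)
a=cv2.imread('pics/wrist9.png')[60:360];b=cv2.resize(cv2.imread('pics/side9.png')[150:250,190:290],(288,288))
cv2.imwrite('pics/f9.png',np.hstack([a[:288],b]))
```

```text
units x,y,z [-0.   -0.    0.09] at [578.5   7.4  77.5] [179.98   0.    77.2 ] w 43.1 44.988550543785095
turn -0.0
wrist top 6234 [255. 212.] z 113.5 rect [-0.  14.5] [53.1 59.7] 89.6
wrist top 686 [255. 285.] z 113.7 rect [ -0.4 -34.2] [11.7 43.9] 89.7
wrist all 7351 [255. 204.] z 113.4 rect [ 0.  21.1] [66.2 59.7] 89.6
wrist all 686 [255. 285.] z 113.7 rect [ -0.4 -34.2] [11.7 43.9] 89.7
side top 307 [231. 187.] z 112.7 rect [3.7 5.1] [50.4 84.8] 23.2
side all 694 [232. 195.] z 100.7 rect [-1.2  8.3] [56.1 93.8] 0.9
units x,y,z [-0.   -0.    0.08] at [578.5   7.3  77.4] [179.99   0.    77.2 ] w 42.9 44.98856842517853
turn -0.0
```

View pics/f9.png

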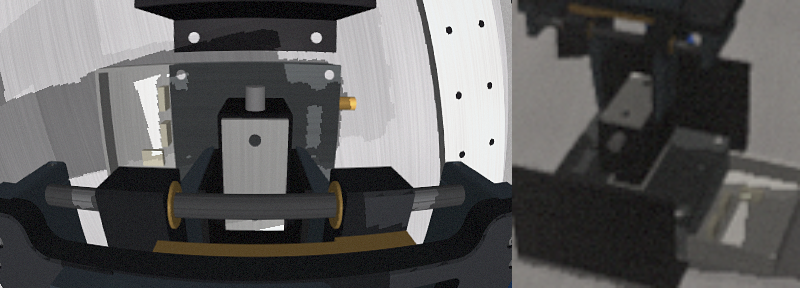

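The wrist view shows the head held square over the plate (top at (255,165), stub toward +y), and the chips lie in the tray at left. It needs a last ~3 mm down.

Call:
{"api": "send_rows", "payload": {"steps": [[[0, 0, 0.04, 0, 0], [0, 0, 0.04, 0, 0], [0, 0, 0, 0, 0], [0, 0, 0, 0, 0], [0, 0, 0, 0, 0]]]}}

```text
time_s: 22.68
ee_pos: [578.5, 7.4, 74.1]
ee_rot: [-180.0, 0.0, 77.2]
force: [0.1, -0.6, -3.3]
gripper_width: 43.1
gripper_force: 45.0
```

Call:
{"api": "send_rows", "payload": {"steps": [[[0, 0, 0, 0, 0], [0, 0, 0, 0, 0], [0, 0, 0, 0, 0], [0, 0, 0, 0, 0], [0, 0, 0, 0, 0]]]}}

```text
time_s: 23.1
ee_pos: [578.5, 7.3, 74.2]
ee_rot: [180.0, 0.0, 77.2]
force: [-0.2, 0.1, -3.9]
gripper_width: 43.1
gripper_force: 45.0
```

Run:
```python
from h import *
f=env.grab_frame('wrist');P=wcloud(f)
x=(P[...,0]-578.4)*.975-.2215*(P[...,1]-7.2);y=(P[...,0]-578.4)*.2215+.975*(P[...,1]-7.2);z=P[...,2]
m=(abs(x)<24)&(abs(y)<60)&(z>108.5)&(z<112)
print('top z',np.median(z[m]),'y',np.percentile(y[m],[.2,1,99,99.8]),'x',np.percentile(x[m],[.5,99.5]))
pl=(abs(x)<60)&(y>44)&(y<60)&(z<50)&(z>30);print('plate z',np.median(z[pl]))
rel(578.4,7.2,74,77.2)
```

```text
top z 110.42051634691248 y [-37.49196221 -36.65394008  36.67412602  36.92398002] x [-21.88120987  21.53197138]
plate z 39.80373913708246
units x,y,z [-0. -0.  0.] at [578.5   7.3  74.2] [180.    0.   77.2] w 43.2 44.988670349121094
turn -0.0
```

```bash
python3 -c "
from h import *
print(env.job_done())"
```

```text
the job is handed in; nothing more can be done
None
```

The job is handed in at about 23 s: the three chips are in the catch tray, the scraper stands upright on the deck, and the head is held still, centred and level, about 10.5 mm above the window.

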